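Back the vial carousel up by one notch

TASK

The vial carousel has been advanced one station too far. Using only touches and pushes of the fingertips or the outside of the fingers, tip the pawl's yellow knob back until the pawl is lifted out of the ratchet teeth and stays up, push the wheel's black post to turn the wheel backward (clockwise seen from above) by one notch only, so that the red-capped vial stands at the blue pointer, and then push the yellow knob forward again so that the pawl drops fully into the next tooth gap. Pinch or pick up nothing, and leave the other things on the bench where they are.

Things in the scene. Friction and masses are not known exactly. Their poses are not given: they have to be found in the camera images.
- stand: round grey stand, fixed to the bench, 172 mm across, 18 mm high; origin on the bench under the wheel's vertical axle. Its -x axis points to the blue pointer, +y to the side where the pawl sits, z up. A steel bracket plate 80 mm high stands outside the rim beside the pawl, 79 to 87 mm from the axle in +y, 32 to 66 mm in +x.
- wheel_top (a point): on the axle in the wheel's upper face, 40 mm above the bench. The wheel is 152 mm across, with eight steel saw teeth 12 mm high, 45 degrees apart, round its rim, a hub 58 mm above the bench and eight fixed vials 66 mm above the bench on a circle of 33 mm radius, seven capped white, one red.
- wheel (a joint): wheel angle, rad, near 0 at the start. It grows as the wheel turns BACKWARD, clockwise seen from above; one notch is 0.785. With the pawl down there is about 0.08 of play either side of the middle of a gap (0, 0.785, ...), and then the pawl blocks backward turning. Light friction (about 1 N at the post) holds the wheel where it is left.
- pawl (a joint): angle of the yellow pawl, rad, about a level pin parallel to the stand's y axis, 45 mm in +x, 69 mm in +y of the axle, 62 mm above the bench. 0: nose down in the gap; 0.8: lifted, at the back stop. Pushing its knob along the stand's +x lifts it, along -x lowers it, with under 1 N. Past about 0.45 the knob's weight carries it up to the stop, where it stays; below, down into the teeth.
- pawl_knob (a point): centre of the pawl's yellow ball knob, 18 mm in diameter, on a 6 mm stem 60 mm from the pin. Pawl down: 117 mm above the bench, 22 mm in +x and 69 mm in +y of the axle (stand axes); pawl up: 117 mm above the bench and 68 mm in +x. Beside and below it all is 80 mm high or lower, except the push post.
- push_post (a point): point on the axis of the black upright push post of the wheel, 85 mm above the bench. The post is 11 mm in diameter, stands on the wheel 52 mm from the axle and reaches from 40 to 100 mm above the bench. At the start it stands on the stand's -y side of the axle; turning backward it first moves along the stand's -x.
- red_vial (a point): middle of the top of the red cap of the marked vial, 66 mm above the bench, 33 mm from the axle; fixed in the wheel
- pointer (a point): tip of the blue pointer on the stand, 56 mm above the bench, 79 mm from the axle; the pointer is 12 mm wide and stands just outside the rim
- cup: small white cup, 70 mm across, 50 mm high, loose, right of the carousel; origin at the centre of its underside; to be left alone
- timer: white bench timer, 66 x 66 x 18 mm, loose; origin at the centre of its underside; to be left alone
- tape: green tape roll, 64 mm across, 13 mm high, loose; origin at the centre of its underside; to be left alone
- tube_rack: orange microtube rack, 110 x 73 x 49 mm, loose; origin at the centre of its underside; to be left alone
- petri: petri dish, 91 mm across, 14 mm high, loose; origin at the centre of its underside; to be left alone

How it is judged:
On the way, in this order (a step that is already met when the one before it is completed fails the run):
1. the pawl is lifted clear of the teeth (above 0.6 rad), the wheel still in its first gap (value of joint pawl above 0.6 rad and value of joint wheel below 0.2 rad), for 0.2 s.
2. the wheel is turned backward past the tooth (beyond 0.3 rad) with the pawl up (value of joint wheel above 0.3 rad and value of joint pawl above 0.5 rad), for 0.1 s.
At the end, for the whole second after the job is handed in: The wheel rests one notch back (0.785 rad, within 0.12 rad, so the red vial is at the pointer), and the pawl is fully down in that tooth gap (below 0.06 rad) (value of joint wheel between 0.665 and 0.905 rad and value of joint pawl below 0.06 rad and velocity of joint wheel between -0.05 and 0.05 rad/s and velocity of joint pawl between -0.1 and 0.1 rad/s); the robot touches nothing.
It fails at once if the wheel is let back far beyond one notch (over 1.3 rad) or advanced by half a notch (below -0.4 rad) (value of joint wheel above 1.3 rad or value of joint wheel below -0.4 rad).
It fails at once if the knob or the post is taken between the fingers (distance between the grasp point and pawl_knob below 0.011 m or distance between the grasp point and push_post below 0.009 m).
It fails at once if a bystander is moved by more than 20 mm or lifted (distance of any of cup, timer, tape, tube_rack, petri from where it was at the start of the episode above 0.02 m).
It also fails if it takes over 64 s, if anything falls off the work surface, if the arm or the gripper's body presses on something with over 40 N, if the wrist force passes 120 N, or if a joint passes its speed limit or range.

ROBOT

A 6-joint arm with a two-finger parallel gripper is mounted at the origin on a cart in front of the work surface, level with it; the furniture and walls round the work are solid. World frame = base frame: x ahead of the robot, y to its left, z up, the work surface at z = 0. Lengths are in m, angles in rad, forces in N, time in s.
With the tool pointing down it reaches from about 0.35 to 1 m from the base axis. Payload 7.1 kg.
Tool frame: the origin (TCP) lies midway between the tips of the shut fingers; the grasp point (between the pads) lies 19 mm behind it (ctrl.tcp_to_grasp is the distance from the TCP to the grasp point, in m); y points along the fingers, x is the direction in which the jaws open and shut, and the axes are right-handed (so a half turn about y gives the same grasp; the last joint's range is limited). The gripper opens to 85 mm and grips with 20 to 120 N. Pads are 22 mm wide; open, the fingers measure 114 mm over their backs; the gripper's body (76 mm by 85 mm) begins 54 mm behind the grasp point. The pads swing forward as they close: fully open they stand 13 mm farther back than shut.
Start: joints at [-1.26, 0.423, 1.63, -0, 1.089, -0.019], TCP at [0.202, -0.591, 0.231] pointing down, gripper open.
Joint ranges: [-3, 3], [-0.9, 2.11], [0.09, 2.58], [-1.31, 4.45], [0.11, 2.69], [-2.54, 2.54]. Speed limits (rad/s): [2.39, 2.39, 3.01, 3.14, 3.14, 3.14].

INTERFACE

Orientations are given as a unit quaternion [x, y, z, w].
In Python, from station import ctrl, eyes, ticket gives the robot as it stands.
- The arm moves only by the tool apply_moves, never from a script. Its arguments are lists of equal length, an entry for each row: "dp": the shift along the tool's x, y, z in mm, a list of three; "twist": the turn about the tool's y in degrees; "fingers": the opening, from 0 (shut) to 1 (fully open). A call has 1 to 20 rows; each row shifts and turns the commanded pose from where the row before left it, along the tool's axes as they then stand; what a row does not reach is not made up. A row lasts 1/12 s, in which the tool goes at most 41.7 mm and 7.16 degrees, less where a joint would pass 70% of its speed; a pose out of reach is approached as far as the arm can. A call with a gripper value outside its range is refused whole. The fingers move at their own pace and stop on an object; "squeeze" is the grip in N (left out, the last holds). Time passes only in rows, so rows that do not move let the fingers close. It gives the time, the measured TCP pose, the force and the opening at its end, in the units of the state.
- ctrl.get_obs(): the state, without advancing time (a new reading comes with each control period).
- eyes.snapshot(name): name is "scene" or "top" or "wrist"; returns a dict with "img" (400x640x3 uint8, red, green, blue), "fovy" (degrees; the focal length in pixels is half the picture's height over the tangent of half this angle, whatever the lens; pixels are square), "cx", "cy" (the principal point, pixels), "k1" (the pictures are not rectified: a ray, as slopes to the right and down, at radius r is drawn at 1 + k1 r^2 times it, then the intrinsics apply), "pose" (4x4, takes a point from camera to world coordinates); the wrist camera has in their place "tool_from_camera" (4x4, takes a point from camera to tool coordinates, whose origin is the TCP and whose axes are the tool frame's). Camera axes: x right, y up, looking along -z (the intrinsics and any distortion apply to the point x, -y, -z); pixel columns grow to the right and rows downward; lengths in m; the calibration is good to about 2 mm. A picture is of the moment at which its call begins: read the wrist's pose just before it. There is no depth.
- ticket.sign_off(): hands the job in, once; it reports no verdict.
The state is a dict: "time": time; "q": joint angles; "qvel": joint speeds; "joint_torque": joint torques, N m; "ee_pos": TCP position; "eef_rot": TCP orientation; "ft_force": force on the tool from outside, world axes, zero at the start; "moment": the same for the moment, N m; "grip_width": finger opening in m.
Only numpy, scipy, OpenCV 4.12 (cv2) and the standard library are available. Lean on these libraries where they do the work, as an engineer would, in place of code of your own. Each camera call takes 0.05 s, during which the arm holds its last target.

## Working session

There is one attempt and no reset: what is moved stays moved. The work goes in short steps, Python scripts to look and compute and a tool call to move; the robot and the scene stay as the last step left them, time stands still between calls to the robot, and variables do not carry over. Pictures are saved under pics/ and viewed, and the job is handed in when it is done.

Besides the shell and the picture viewer there is one more tool, called after "Emit:" in YAML: its name, and indented under it one key for each argument. apply_moves: Moves the arm, as the interface text tells. Its arguments: {"type":"object","properties":{"dp":{"type":"array"},"twist":{"type":"array"},"fingers":{"type":"array"},"squeeze":{"type":"number"}},"required":["dp","twist","fingers"]}

```bash
mkdir -p pics; ls; python3 - <<'E'
from station import ctrl, eyes, ticket
import cv2, numpy as np
o=ctrl.get_obs(); print({k:np.round(v,4) for k,v in o.items()})
for n in ("scene","top"):
    s=eyes.snapshot(n); cv2.imwrite(f"pics/{n}0.png",s["img"][:,:,::-1])
    print(n,s["fovy"],s["cx"],s["cy"],s["k1"],np.round(s["pose"],4).tolist())
E
```

```text
pics
{'time': np.float64(0.0), 'q': array([-1.26  ,  0.4238,  1.6307,  0.    ,  1.0886, -0.0191]), 'qvel': array([ 0.0006, -0.0004, -0.0011, -0.0015,  0.0026,  0.0003]), 'joint_torque': array([-3.00000e-04, -5.57380e+01, -2.81742e+01, -2.00000e-04,
        7.30000e-03,  0.00000e+00]), 'ee_pos': array([ 0.2023, -0.5908,  0.2306]), 'eef_rot': array([-0.575 ,  0.4116, -0.4107,  0.5756]), 'ft_force': array([0.3342, 0.3283, 0.8793]), 'moment': array([0.0068, 0.0193, 0.0216]), 'grip_width': np.float64(0.0851)}
scene 45.89827838164701 328.3281225137258 193.13959587549238 -0.05013287527958441 [[-0.891, 0.2561, -0.375, -0.0941], [-0.4541, -0.4951, 0.7408, 1.1592], [0.0041, 0.8302, 0.5574, 0.9646], [0.0, 0.0, 0.0, 1.0]]
top 52.41696008892852 313.3485289395504 193.9971076895898 -0.04177567277328806 [[0.0281, 0.9887, -0.1473, 0.3021], [-0.9996, 0.0278, -0.0041, -0.0172], [-0.0, 0.1473, 0.9891, 1.4348], [0.0, 0.0, 0.0, 1.0]]
```

View pics/scene0.png

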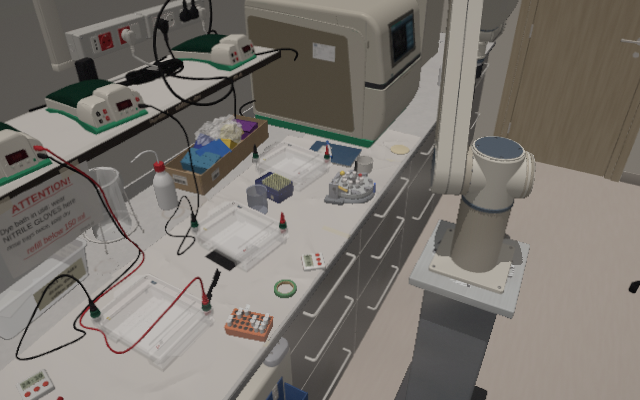

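View pics/top0.png

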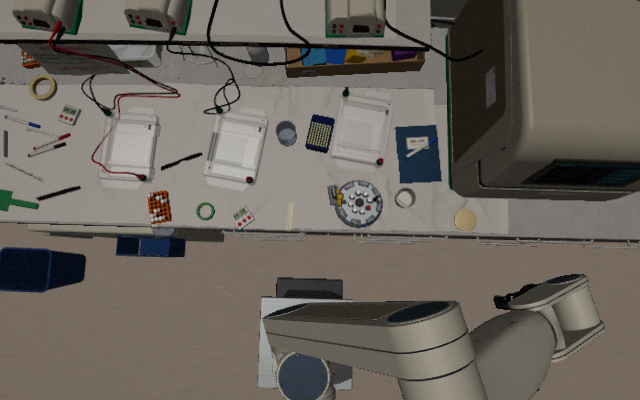

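The carousel is at about (357,203) in the top view and (352,186) in the scene view, with the pawl at its upper left near (335,192). The cup is at (405,197). I'll zoom in.

```bash
python3 - <<'E'
import cv2
a=cv2.imread("pics/top0.png")[160:250,310:430]; cv2.imwrite("pics/top0z.png",cv2.resize(a,None,fx=6.6,fy=6.6,interpolation=cv2.INTER_CUBIC))
a=cv2.imread("pics/scene0.png")[140:215,310:410]; cv2.imwrite("pics/scene0z.png",cv2.resize(a,None,fx=8,fy=8,interpolation=cv2.INTER_CUBIC))
E
```

```text
(no output)
```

View pics/top0z.png

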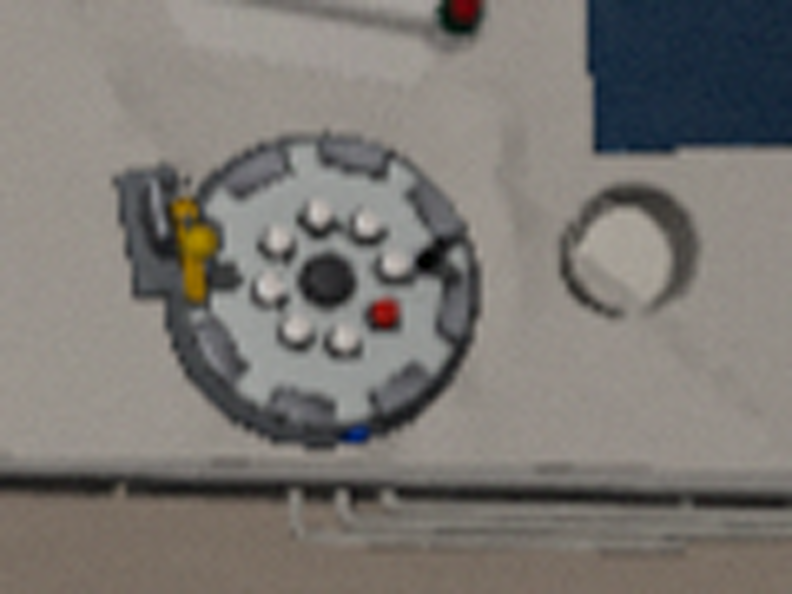

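View pics/scene0z.png

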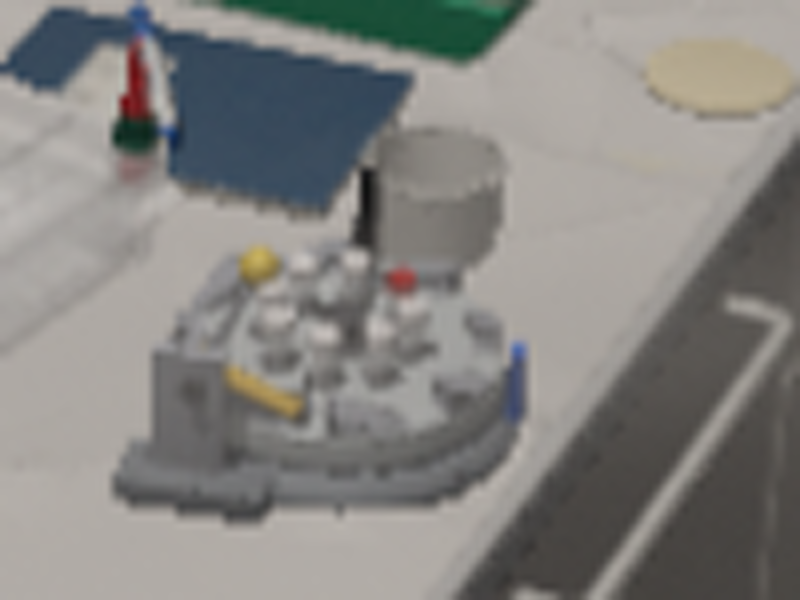

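Zoomed, the views show the yellow knob (top ~(340,196.5)), blue pointer tip (~(364,226)), red cap (~(368,207.5)), hub and black post. I'll measure these with colour masks and rays.

```bash
cat > h.py <<'E'
import numpy as np, cv2
def rays(s,uv,pose=None):
    uv=np.atleast_2d(np.asarray(uv,float)); f=s["img"].shape[0]/2/np.tan(np.radians(s["fovy"])/2)
    K=np.array([[f,0,s["cx"]],[0,f,s["cy"]],[0,0,1]])
    n=cv2.undistortPoints(uv.reshape(-1,1,2),K,np.array([s["k1"],0,0,0.])).reshape(-1,2)
    P=s["pose"] if pose is None else pose
    d=np.c_[n[:,0],-n[:,1],-np.ones(len(n))]@P[:3,:3].T
    return P[:3,3],d
def onz(s,uv,z,pose=None):
    c,d=rays(s,uv,pose); return c+d*((z-c[2])/d[:,2])[:,None]
def tri(sl):  # list of (c,d)
    A=np.zeros((3,3));b=np.zeros(3)
    for c,d in sl:
        d=d/np.linalg.norm(d);M=np.eye(3)-np.outer(d,d);A+=M;b+=M@c
    p=np.linalg.solve(A,b)
    return p,[np.linalg.norm((np.eye(3)-np.outer(d,d)/(d@d))@(p-c)) for c,d in sl]
def blobs(img,lo,hi,roi,amin=3):
    hsv=cv2.cvtColor(img,cv2.COLOR_RGB2HSV); m=cv2.inRange(hsv,np.array(lo),np.array(hi))
    x0,y0,x1,y1=roi; k=np.zeros_like(m);k[y0:y1,x0:x1]=m[y0:y1,x0:x1]
    n,l,st,c=cv2.connectedComponentsWithStats(k)
    return [(tuple(np.round(c[i],1)),int(st[i,4]),tuple(int(v) for v in st[i,:4])) for i in range(1,n) if st[i,4]>=amin]
E
python3 - <<'E'
from station import ctrl, eyes
from h import *
R={"top":(310,160,430,250),"scene":(310,140,410,215)}
for n in R:
    s=eyes.snapshot(n); im=s["img"]
    for nm,lo,hi in (("yellow",(18,120,80),(32,255,255)),("blue",(110,150,40),(125,255,255)),("red",(0,150,80),(6,255,255)),("red2",(172,150,80),(180,255,255)),("black",(0,0,0),(180,255,45)),("white",(0,0,170),(180,50,255))):
        print(n,nm,blobs(im,lo,hi,R[n],3))
s=eyes.snapshot("top")
pt=np.array([[340,196.5],[364,226],[368.2,207.4],[359.3,202.3],[376,198.5]])
for u,z in zip(pt,(.117,.056,.066,.058,.1)): print(u,z,np.round(onz(s,u,z),4))
E
```

```text
top yellow [((np.float64(338.9), np.float64(197.0)), 58, (336, 190, 7, 16))]
top blue [((np.float64(363.3), np.float64(225.4)), 7, (362, 225, 4, 2))]
top red [((np.float64(380.0), np.float64(160.7)), 3, (379, 160, 3, 2)), ((np.float64(368.0), np.float64(207.0)), 9, (367, 206, 3, 3))]
top red2 [((np.float64(380.0), np.float64(160.3)), 3, (379, 160, 3, 2))]
top black [((np.float64(378.6), np.float64(162.8)), 13, (377, 160, 5, 5)), ((np.float64(334.6), np.float64(197.1)), 9, (333, 196, 4, 3)), ((np.float64(375.3), np.float64(198.2)), 17, (373, 196, 6, 5)), ((np.float64(358.9), np.float64(202.5)), 26, (356, 199, 7, 7)), ((np.float64(373.3), np.float64(219.4)), 27, (367, 211, 14, 14)), ((np.float64(317.3), np.float64(232.7)), 29, (310, 232, 17, 3)), ((np.float64(340.7), np.float64(233.5)), 44, (329, 233, 24, 2)), ((np.float64(358.2), np.float64(234.2)), 6, (356, 234, 5, 2)), ((np.float64(364.3), np.float64(234.3)), 6, (363, 234, 4, 2)), ((np.float64(390.2), np.float64(234.6)), 55, (370, 234, 43, 2)), ((np.float64(422.1), np.float64(235.4)), 20, (415, 235, 14, 2))]
top white [((np.float64(
[... 1385 characters left out ...]
6, (310, 170, 12, 8)), ((np.float64(354.0), np.float64(172.0)), 3, (353, 172, 3, 1)), ((np.float64(344.0), np.float64(175.5)), 4, (343, 175, 3, 2)), ((np.float64(361.2), np.float64(177.6)), 5, (360, 177, 3, 2)), ((np.float64(344.5), np.float64(179.0)), 4, (343, 179, 4, 1)), ((np.float64(350.2), np.float64(181.4)), 5, (349, 181, 3, 2)), ((np.float64(356.8), np.float64(180.6)), 5, (356, 180, 3, 2)), ((np.float64(378.4), np.float64(187.4)), 30, (376, 185, 7, 6))]
[340.  196.5] 0.117 [[ 0.4925 -0.0992  0.117 ]]
[364. 226.] 0.056 [[ 0.4025 -0.1863  0.056 ]]
[368.2 207.4] 0.066 [[ 0.4652 -0.1987  0.066 ]]
[359.3 202.3] 0.058 [[ 0.4829 -0.1692  0.058 ]]
[376.  198.5] 0.1 [[ 0.4916 -0.2199  0.1   ]]
```

```bash
python3 - <<'E'
from station import ctrl, eyes
from h import *
from scipy.spatial.transform import Rotation as Ro
s=eyes.snapshot("top")
caps=[[357.8,191.6],[365,193.3],[351.7,195.6],[369,199.3],[350.3,202.7],[354.5,209],[361.7,210.3],[368,207]]
P=onz(s,caps,.066); c=P[:,:2].mean(0); print("c",c,"r",np.linalg.norm(P[:,:2]-c,axis=1).round(4))
a=np.degrees(np.arctan2(*(P[:,:2]-c).T[::-1])); print(a.round(1), "mod45",(a%45).round(1))
for nm,u,z,off in (("ptr",(363.5,225.6),.056,180),("post",(375.3,198.2),.1,-90)):
    v=onz(s,u,z)[0,:2]-c; print(nm,v,np.linalg.norm(v),np.degrees(np.arctan2(v[1],v[0]))-off)
print("cup",onz(s,(404.5,198),.05))
o=ctrl.get_obs(); print(Ro.from_quat(o["eef_rot"]).as_matrix().round(3))
w=eyes.snapshot("wrist"); print(w["tool_from_camera"].round(4).tolist(),w["fovy"])
E
```

```text
c [ 0.48603256 -0.16977163] r [0.0332 0.0325 0.033  0.0322 0.0327 0.0326 0.0321 0.0343]
[  12.2  -32.9   56.8  -77.4  101.4  147.6 -167.4 -124.6] mod45 [12.2 12.1 11.8 12.6 11.4 12.6 12.6 10.4]
ptr [-0.08223701 -0.01483272] 0.08356395730281355 -349.77574294418525
post [ 0.0065268  -0.04775948] 0.04820339140736874 7.78182425517322
cup [[ 0.50320877 -0.32592148  0.05      ]]
[[ 0.324 -0.     0.946]
 [-0.946  0.001  0.324]
 [-0.001 -1.    -0.   ]]
[[1.0, 0.0001, -0.0012, -0.0004], [-0.0011, 0.3284, -0.9445, -0.1423], [0.0003, 0.9445, 0.3284, 0.085], [0.0, 0.0, 0.0, 1.0]] 62.771993748342695
```

Emit:
apply_moves:
  dp:
    - [-10,-2,10]
    - [-21,-2,21]
    - [-21,-2,21]
    - [-21,-2,21]
    - [-21,-2,21]
    - [-21,-2,21]
    - [-21,-2,21]
    - [-21,-2,21]
    - [-21,-2,21]
    - [-21,-2,21]
    - [-21,-2,21]
    - [-21,-2,21]
    - [-21,-2,21]
    - [-21,-2,21]
    - [-21,-2,21]
    - [-21,-2,21]
    - [-21,-2,21]
    - [-21,-2,21]
    - [-11,-2,11]
    - [0,0,0]
  twist: [0,0,0,0,0,0,0,0,0,0,0,0,0,0,0,0,0,0,0,7]
  fingers: [0,0,0,0,0,0,0,0,0,0,0,0,0,0,0,0,0,0,0,0]

```text
time: 2.02
ee_pos: [0.4385, -0.1083, 0.2699]
eef_rot: [-0.549, 0.444, -0.445, 0.55]
ft_force: [1.1, -0.4, 0.7]
grip_width: -0.0003
```

Emit:
apply_moves:
  dp:
    - [0,0,0]
    - [0,0,0]
  twist: [0,0]
  fingers: [0,0]

```text
time: 2.18
ee_pos: [0.4373, -0.1107, 0.2694]
eef_rot: [0.55, -0.444, 0.444, -0.55]
ft_force: [0.3, -0.5, -0.2]
grip_width: 0.0005
```

```bash
cat >> h.py <<'E'
from scipy.spatial.transform import Rotation as Ro
def wrist(ctrl,eyes):
    o=ctrl.get_obs(); T=np.eye(4);T[:3,:3]=Ro.from_quat(o["eef_rot"]).as_matrix();T[:3,3]=o["ee_pos"]
    w=eyes.snapshot("wrist"); return o,w,T@w["tool_from_camera"]
def report(o):
    R=Ro.from_quat(o["eef_rot"]).as_matrix()
    print("t",o["time"].round(2),"tcp",o["ee_pos"].round(4),"yaw z",np.degrees(np.arctan2(R[1,2],R[0,2])).round(2),"F",o["ft_force"].round(2),"w",o["grip_width"].round(4),"q",o["q"].round(2))
E
python3 - <<'E'
from station import ctrl, eyes
from h import *
o,w,P=wrist(ctrl,eyes); report(o)
cv2.imwrite("pics/w1.png",w["img"][:,:,::-1])
E
```

```text
Traceback (most recent call last):
  File "h.py", line 28, in report
    print("t",o["time"].round(2),"tcp",o["ee_pos"].round(4),"yaw z",np.degrees(np.arctan2(R[1,2],R[0,2])).round(2),"F",o["ft_force"].round(2),"w",o["grip_width"].round(4),"q",o["q"].round(2))
              ^^^^^^^^^^^^^^^
AttributeError: 'float' object has no attribute 'round'
```

```bash
sed -i 's/o\["time"\].round(2)/round(float(o["time"]),2)/; s/o\["grip_width"\].round(4)/round(float(o["grip_width"]),4)/' h.py
python3 - <<'E'
from station import ctrl, eyes
from h import *
o,w,P=wrist(ctrl,eyes); report(o)
cv2.imwrite("pics/w1.png",w["img"][:,:,::-1])
E
```

```text
t 2.23 tcp [ 0.4372 -0.1111  0.2693] yaw z 12.09 F [0.54 0.23 0.26] w 0.0 q [-0.28  0.11  1.96 -0.    1.07  1.08]
```

View pics/w1.png

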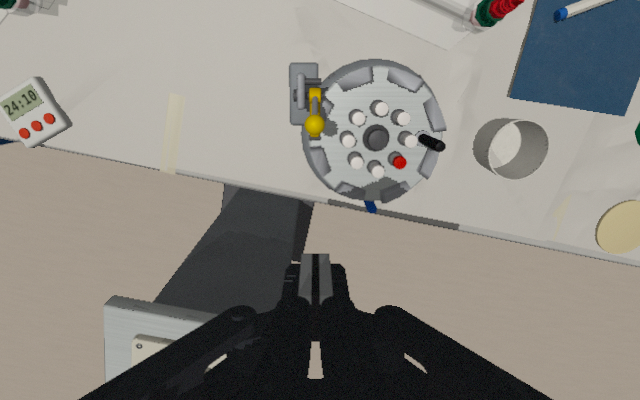

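The wrist view shows the knob at (315,125), hub (376,138), red cap (400,162), pointer (370,207), post from (424,140) to its top at (440,144), and the shut fingertips at (316,260).

```bash
python3 - <<'E'
from station import ctrl, eyes
from h import *
o,w,P=wrist(ctrl,eyes); im=w["img"]; R=(285,50,460,215)
y=blobs(im,(18,120,80),(32,255,255),R,5); wh=blobs(im,(0,0,170),(180,40,255),(335,95,420,182),15); rd=blobs(im,(0,150,80),(6,255,255),R,5); bl=blobs(im,(105,120,30),(128,255,255),R,3); bk=blobs(im,(0,0,0),(180,255,50),R,10)
print(y,wh,rd,bl,bk,sep="\n")
g=cv2.cvtColor(im,cv2.COLOR_RGB2GRAY)
hsv=cv2.cvtColor(im,cv2.COLOR_RGB2HSV);m=cv2.inRange(hsv,np.array((18,120,80)),np.array((32,255,255)));m[:112]=0
xs=np.argwhere(m[:140,300:330]);print("knob mask",xs.min(0)+[0,300],xs.max(0)+[0,300])
caps=[b[0] for b in wh]+[b[0] for b in rd]
Q=onz(w,caps,.066,P); cc,r=cv2.minEnclosingCircle(Q[:,:2].astype(np.float32)); print("caps",len(caps),Q[:,:2].mean(0),r)
z=cv2.resize(im[60:215,285:460],None,fx=4.5,fy=4.5,interpolation=cv2.INTER_CUBIC);cv2.imwrite("pics/w1z.png",z[:,:,::-1])
E
```

```text
[((np.float64(313.9), np.float64(114.5)), 561, (304, 87, 20, 50))]
[((np.float64(376.2), np.float64(136.3)), 5129, (335, 95, 85, 87))]
[((np.float64(398.9), np.float64(161.8)), 129, (393, 156, 13, 13))]
[((np.float64(370.1), np.float64(206.2)), 106, (364, 201, 12, 12))]
[((np.float64(305.5), np.float64(94.5)), 12, (305, 92, 3, 7)), ((np.float64(369.2), np.float64(134.6)), 15, (367, 130, 7, 12)), ((np.float64(431.0), np.float64(142.2)), 259, (418, 134, 27, 17)), ((np.float64(304.1), np.float64(208.9)), 151, (297, 200, 16, 15))]
knob mask [112 304] [136 323]
caps 2 [ 0.47683324 -0.18159538] 0.018888182938098907
```

View pics/w1z.png

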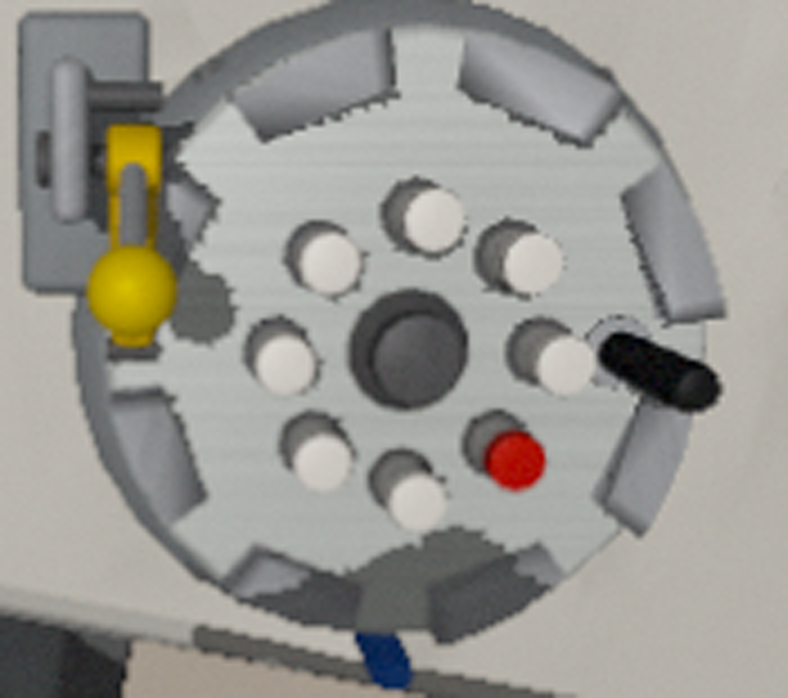

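```bash
python3 - <<'E'
from station import ctrl, eyes
from h import *
o,w,P=wrist(ctrl,eyes)
f=lambda u:np.array(u,float)/4.5+[285,60]
Q=onz(w,f([(434,220),(533,262),(566,363),(516,460),(417,502),(323,462),(287,363),(331,262)]),.066,P)[:,:2]
c=Q.mean(0);v=Q-c;print("c",c,np.linalg.norm(v,axis=1).round(4)); a=np.degrees(np.arctan2(v[:,1],v[:,0]));m=a%45;print(a.round(1),"yaw",m.mean())
yaw=np.radians(m.mean());ux=np.array([np.cos(yaw),np.sin(yaw)]);uy=np.array([-ux[1],ux[0]])
for n,u,z in (("hub",(421,358),.058),("knob",(132,292),.117),("post",(696,387),.1),("ptr",(392,675),.056),("tcp",None,0)):
    p=onz(w,f(u),z,P)[0] if u else o["ee_pos"]
    d=p[:2]-c; print(n,p.round(4),"stand mm",(d@ux*1000).round(1),(d@uy*1000).round(1))
E
```

```text
c [ 0.48349492 -0.17104621] [0.0325 0.0328 0.0328 0.0324 0.0331 0.0329 0.0325 0.0327]
[  12.3  -32.8  -77.5 -122.8 -168.1  147.3  101.8   57. ] yaw 12.147161557633652
hub [ 0.4837 -0.1713  0.058 ] stand mm 0.2 -0.3
knob [ 0.4904 -0.0995  0.117 ] stand mm 21.8 68.5
post [ 0.4945 -0.221   0.1   ] stand mm 0.3 -51.2
ptr [ 0.4036 -0.1863  0.056 ] stand mm -81.3 1.9
tcp [ 0.4372 -0.1115  0.2693] stand mm -32.7 67.9
```

Emit:
apply_moves:
  dp:
    - [0,10,0]
    - [0,20,0]
    - [0,20,0]
    - [0,20,0]
    - [0,20,0]
    - [0,20,0]
    - [0,20,0]
    - [0,20,0]
    - [0,10,0]
    - [0,4,0]
    - [0,0,0]
    - [0,0,0]
  twist: [0,0,0,0,0,0,0,0,0,0,0,0]
  fingers: [0,0,0,0,0,0,0,0,0,0,0,0]

```text
time: 3.38
ee_pos: [0.4379, -0.1115, 0.1057]
eef_rot: [-0.549, 0.445, -0.446, 0.549]
ft_force: [-0.7, -0.9, 0.6]
grip_width: -0.0
```

Emit:
apply_moves:
  dp:
    - [0,0,5]
    - [0,0,5]
    - [0,0,5]
    - [0,0,5]
    - [0,0,4]
    - [0,0,4]
    - [0,0,4]
    - [0,0,4]
    - [0,0,4]
    - [0,0,0]
  twist: [0,0,0,0,0,0,0,0,0,0]
  fingers: [0,0,0,0,0,0,0,0,0,0]

```text
time: 4.22
ee_pos: [0.4776, -0.1029, 0.1053]
eef_rot: [-0.549, 0.445, -0.446, 0.549]
ft_force: [-0.9, 0.1, 0.2]
grip_width: 0.0001
```

```bash
cat > look.py <<'E'
import sys
from station import ctrl, eyes
from h import *
o,w,P=wrist(ctrl,eyes); report(o)
c=np.array([.4835,-.171]);t=np.radians(12.15);ux=np.array([np.cos(t),np.sin(t)]);uy=np.array([-ux[1],ux[0]])
d=(o["ee_pos"][:2]-c)*1000;print("tcp stand mm",(d@ux).round(1),(d@uy).round(1))
cv2.imwrite(f"pics/{sys.argv[1]}.png",w["img"][:,:,::-1])
E
python3 look.py w2
```

```text
t 4.22 tcp [ 0.4776 -0.1029  0.1053] yaw z 11.91 F [-0.88  0.09  0.23] w 0.0001 q [-0.24  0.43  2.01  0.    0.71  1.13]
tcp stand mm 8.6 67.8
```

View pics/w2.png

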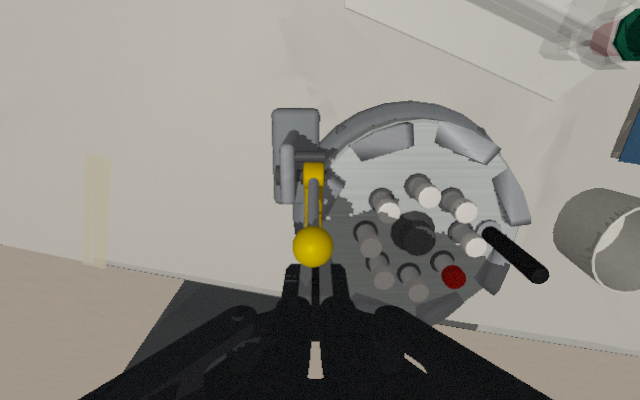

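The knob at (313,247) now stands right in front of the closed fingertips and the stem still leans toward me. I'll keep pushing.

Emit:
apply_moves:
  dp:
    - [0,0,4]
    - [0,0,4]
    - [0,0,4]
    - [0,0,4]
    - [0,0,4]
    - [0,0,4]
    - [0,0,3]
    - [0,0,3]
    - [0,0,2]
    - [0,0,0]
    - [0,0,0]
  twist: [0,0,0,0,0,0,0,0,0,0,0]
  fingers: [0,0,0,0,0,0,0,0,0,0,0]

```text
time: 5.18
ee_pos: [0.508, -0.0964, 0.1053]
eef_rot: [0.549, -0.446, 0.445, -0.549]
ft_force: [-0.7, 0.3, -1.1]
grip_width: -0.0002
```

```bash
python3 look.py w3
```

```text
t 5.18 tcp [ 0.508  -0.0964  0.1053] yaw z 11.9 F [-0.69  0.32 -1.08] w -0.0002 q [-0.21  0.46  1.95 -0.    0.74  1.15]
tcp stand mm 39.7 67.8
```

View pics/w3.png

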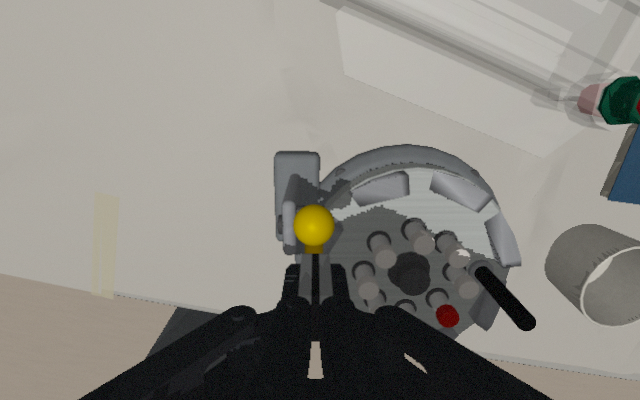

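The knob at (314,225) has run ahead of the fingers, so the pawl should be at its back stop. I'll back off, rise and measure it.

Emit:
apply_moves:
  dp:
    - [0,0,-10]
    - [0,0,-20]
    - [0,0,-20]
    - [0,-20,-10]
    - [0,-30,0]
    - [0,-30,0]
    - [0,-30,0]
    - [0,-30,0]
    - [0,-15,0]
    - [0,0,0]
    - [0,0,0]
  twist: [0,0,0,0,0,0,0,0,0,0,0]
  fingers: [0,0,0,0,0,0,0,0,0,0,0]

```text
time: 6.15
ee_pos: [0.4489, -0.1089, 0.2608]
eef_rot: [-0.549, 0.445, -0.446, 0.549]
ft_force: [-0.5, 0.7, -0.4]
grip_width: 0.0
```

```bash
python3 look.py w4
```

```text
t 6.15 tcp [ 0.4489 -0.1089  0.2608] yaw z 11.89 F [-0.45  0.7  -0.44] w 0.0 q [-0.26  0.14  1.95 -0.    1.05  1.1 ]
tcp stand mm -20.7 68.0
```

View pics/w4.png

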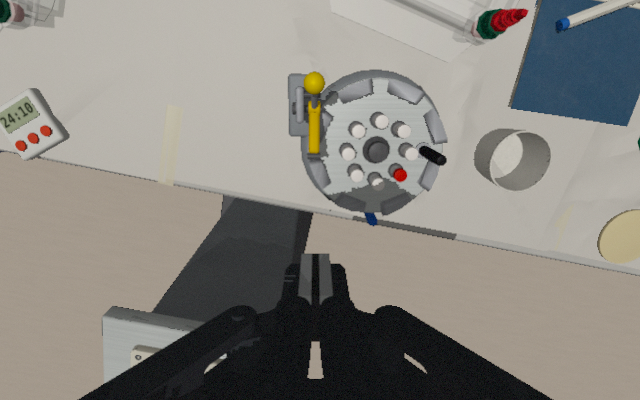

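The pawl is up at its stop, with the knob at (314,83), and the wheel hasn't moved. Next I'll go to the far (+x) side of the post with the tool turned square to the chord of its 45° arc.

Emit:
apply_moves:
  dp:
    - [10,0,5]
    - [20,0,9]
    - [20,0,9]
    - [20,0,9]
    - [20,0,9]
    - [20,0,9]
    - [20,0,8]
    - [9,0,4]
    - [0,0,0]
    - [0,0,0]
    - [0,0,0]
    - [0,0,0]
    - [0,0,0]
  twist: [0,0,0,0,0,0,0,0,5.5,5.5,5.5,5.5,0]
  fingers: [0,0,0,0,0,0,0,0,0,0,0,0,0]

```text
time: 7.28
ee_pos: [0.5381, -0.2319, 0.2589]
eef_rot: [-0.453, 0.544, -0.542, 0.453]
ft_force: [-1.0, 0.3, 0.3]
grip_width: 0.0003
```

```bash
python3 look.py w5
```

```text
t 7.28 tcp [ 0.5381 -0.2319  0.2589] yaw z -10.3 F [-0.97  0.27  0.34] w 0.0003 q [-0.43  0.34  1.69  0.    1.12  1.32]
tcp stand mm 40.5 -71.0
```

View pics/w5.png

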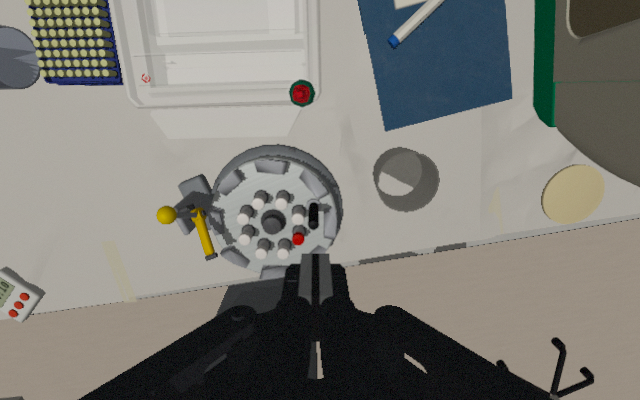

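Emit:
apply_moves:
  dp:
    - [0,10,0]
    - [0,20,0]
    - [0,20,0]
    - [0,20,0]
    - [0,20,0]
    - [0,20,0]
    - [0,20,0]
    - [0,20,0]
    - [0,20,0]
    - [0,9,0]
    - [0,0,0]
    - [0,0,0]
  twist: [0,0,0,0,0,0,0,0,0,0,0,0]
  fingers: [0,0,0,0,0,0,0,0,0,0,0,0]

```text
time: 8.33
ee_pos: [0.5384, -0.2318, 0.0808]
eef_rot: [-0.455, 0.542, -0.541, 0.454]
ft_force: [0.6, -0.4, -0.5]
grip_width: 0.0001
```

Emit:
apply_moves:
  dp:
    - [0,0,-5]
    - [0,0,-5]
    - [0,0,-5]
    - [0,0,-5]
    - [0,0,-3]
    - [0,0,-2]
    - [0,0,-2]
    - [0,0,-2]
    - [0,0,-2]
    - [0,0,-2]
    - [0,0,0]
  twist: [0,0,0,0,0,0,0,0,0,0,0]
  fingers: [0,0,0,0,0,0,0,0,0,0,0]

```text
time: 9.25
ee_pos: [0.5062, -0.2263, 0.0814]
eef_rot: [0.454, -0.542, 0.542, -0.454]
ft_force: [1.2, -1.0, -0.3]
grip_width: -0.0003
```

```bash
python3 look.py w6
```

```text
t 9.25 tcp [ 0.5062 -0.2263  0.0814] yaw z -10.11 F [ 1.17 -0.98 -0.27] w -0.0003 q [-0.44  0.54  1.87 -0.    0.73  1.31]
tcp stand mm 10.5 -58.9
```

View pics/w6.png

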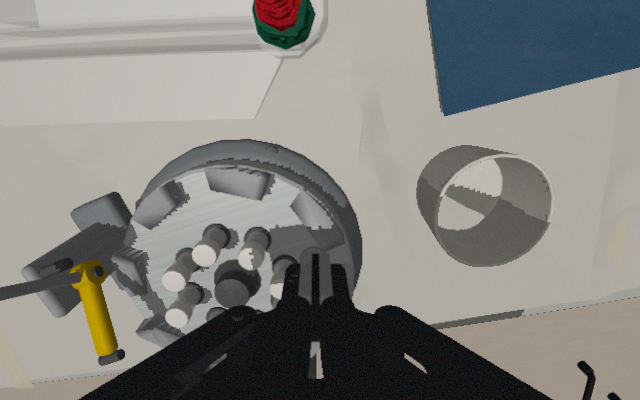

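The wrist view no longer shows the post because it is hidden behind the fingers. I'll push most of the way slowly, then check.

Emit:
apply_moves:
  dp:
    - [0,0,-2]
    - [0,0,-2]
    - [0,0,-2]
    - [0,0,-2]
    - [0,0,-2]
    - [0,0,-2]
    - [0,0,-2]
    - [0,0,-2]
    - [0,0,-2]
    - [0,0,-2]
    - [0,0,-2]
    - [0,0,-2]
    - [0,0,-2]
    - [0,0,-2]
    - [0,0,-1]
    - [0,0,0]
  twist: [0,0,0,0,0,0,0,0,0,0,0,0,0,0,0,0]
  fingers: [0,0,0,0,0,0,0,0,0,0,0,0,0,0,0,0]

```text
time: 10.63
ee_pos: [0.4771, -0.2209, 0.0812]
eef_rot: [-0.454, 0.542, -0.542, 0.454]
ft_force: [0.5, 1.3, -0.2]
grip_width: 0.0002
```

```bash
python3 look.py w7; python3 - <<'E'
from station import eyes
import cv2
for n,(a,b,c,d) in {"top":(160,250,310,430),"scene":(140,215,310,410)}.items():
    im=eyes.snapshot(n)["img"][a:b,c:d,::-1]; cv2.imwrite(f"pics/{n}7z.png",cv2.resize(im,None,fx=6,fy=6,interpolation=cv2.INTER_CUBIC))
E
```

```text
t 10.63 tcp [ 0.4771 -0.2209  0.0812] yaw z -10.1 F [ 0.51  1.28 -0.23] w 0.0002 q [-0.46  0.51  1.94  0.    0.7   1.29]
tcp stand mm -16.7 -47.4
```

View pics/w7.png

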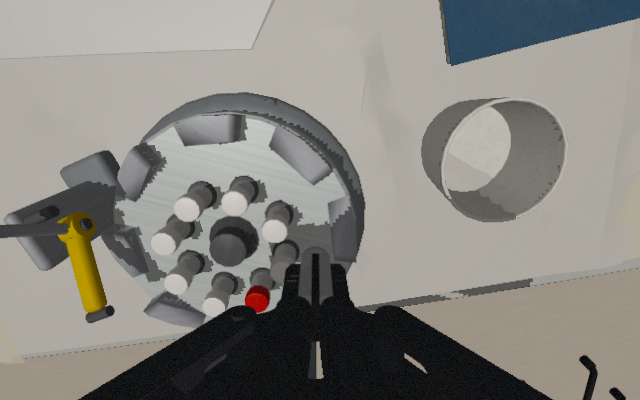

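View pics/scene7z.png

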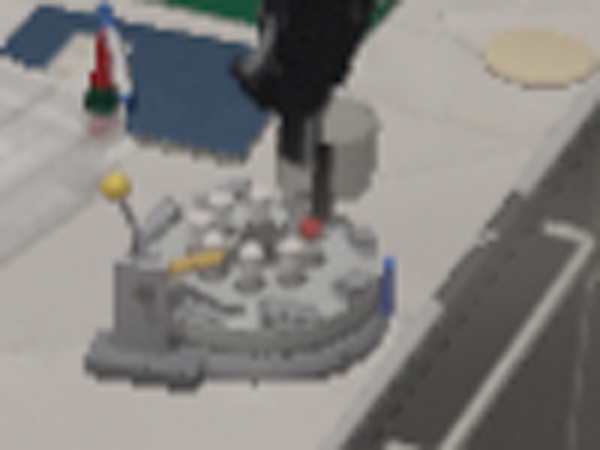

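The wheel is turning: red cap at (257,299), post ahead of the fingers, pawl still up. I'll get the wheel angle from the cap positions.

```bash
cat > ang.py <<'E'
import sys
from station import ctrl, eyes
from h import *
o,w,P=wrist(ctrl,eyes); report(o); im=w["img"]
hsv=cv2.cvtColor(im,cv2.COLOR_RGB2HSV)
c0=np.array([.4835,-.171])
r=[b for b in blobs(im,(0,150,60),(8,255,255),(0,0,640,400),20)]
best=[]
for b in r:
    q=onz(w,b[0],.066,P)[0,:2]-c0
    if abs(np.linalg.norm(q)-.033)<.01:
        a=np.degrees(np.arctan2(q[1],q[0])); print("red",b[0],b[1],"r",np.linalg.norm(q).round(4),"wheel rad from -122.85:",np.radians(-122.85-a).round(3))
E
python3 ang.py; python3 - <<'E'
from station import ctrl, eyes
from h import *
o,w,P=wrist(ctrl,eyes)
Q=onz(w,[(188,208),(236,203),(275,229),(164,242),(178,280),(216,298),(257,299)],.066,P)[:,:2]-[.4835,-.171]
print(np.linalg.norm(Q,axis=1).round(4)); a=np.degrees(np.arctan2(Q[:,1],Q[:,0]));print(a.round(1),((12.15-a)%45).round(1))
z=cv2.resize(w["img"][150:330,110:370],None,fx=3,fy=3,interpolation=cv2.INTER_CUBIC);cv2.imwrite("pics/w7z.png",z[:,:,::-1])
E
```

```text
t 10.78 tcp [ 0.4774 -0.221   0.0812] yaw z -10.1 F [ 0.22 -0.86  0.4 ] w -0.0002 q [-0.46  0.51  1.94 -0.    0.7   1.29]
red (np.float64(257.1), np.float64(299.0)) 453 r 0.0308 wheel rad from -122.85: 0.585
[0.0334 0.0338 0.0342 0.0324 0.0296 0.0258 0.0307]
[  17.1  -26.9  -68.4   61.4  106.4  155.6 -156.4] [40.  39.  35.6 40.7 40.8 36.5 33.5]
```

View pics/w7z.png

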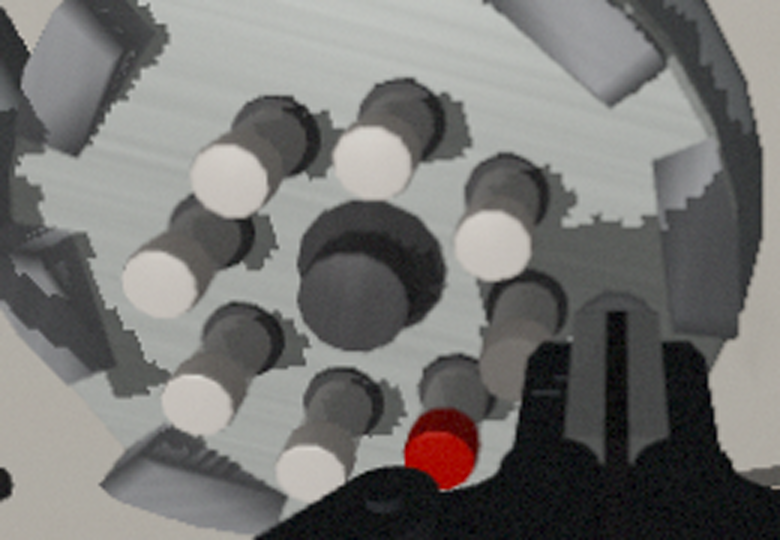

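```bash
python3 - <<'E'
from station import ctrl, eyes
from h import *
o,w,P=wrist(ctrl,eyes)
Z=np.array([(229,181),(373,163),(493,245),(160,284),(198,404),(310,475),(441,455)])/3+[110,150]
Q=onz(w,Z,.066,P)[:,:2]
from scipy.optimize import least_squares
n=np.array([0,-1,-2,1,2,3,4])*45
def f(p): a=np.radians(p[2]+n); return (Q-p[:2]-.033*np.c_[np.cos(a),np.sin(a)]).ravel()
s=least_squares(f,[.4835,-.171,20]);print(s.x,np.abs(s.fun).max(),np.radians(12.15+45-s.x[2]), "or", np.radians(12.15-s.x[2]+90))
E
```

```text
[ 0.48365727 -0.17131575 19.99803359] 0.001029989362703168 0.6484241375090755 or 1.4338223009065239
```

The cap fit puts the wheel at 0.648 rad, residual about 1 mm. About 6.7 mm of push remains.

Emit:
apply_moves:
  dp:
    - [0,0,-1]
    - [0,0,-1]
    - [0,0,-1]
    - [0,0,-1]
    - [0,0,-1]
    - [0,0,-1]
    - [0,0,-0.7]
    - [0,0,0]
    - [0,0,0]
  twist: [0,0,0,0,0,0,0,0,0]
  fingers: [0,0,0,0,0,0,0,0,0]

```text
time: 11.68
ee_pos: [0.4709, -0.22, 0.0813]
eef_rot: [-0.454, 0.542, -0.542, 0.454]
ft_force: [1.3, 0.6, 0.6]
grip_width: 0.0001
```

Emit:
apply_moves:
  dp:
    - [0,0,5]
    - [0,0,15]
    - [0,0,20]
    - [0,-20,0]
    - [0,-30,0]
    - [0,-30,0]
    - [0,-30,0]
    - [0,-30,0]
    - [0,-30,0]
    - [0,-10,0]
    - [0,0,0]
    - [0,0,0]
  twist: [0,0,0,0,0,0,0,0,0,0,0,0]
  fingers: [0,0,0,0,0,0,0,0,0,0,0,0]

```text
time: 12.68
ee_pos: [0.5103, -0.2269, 0.261]
eef_rot: [-0.454, 0.542, -0.542, 0.454]
ft_force: [-1.2, -0.5, 0.3]
grip_width: -0.0
```

Emit:
apply_moves:
  dp:
    - [0,0,0]
    - [0,0,0]
    - [0,0,0]
    - [0,0,0]
    - [0,0,0]
  twist: [-5.5,-5.5,-5.5,-5.5,0]
  fingers: [0,0,0,0,0]

```text
time: 13.1
ee_pos: [0.5093, -0.2264, 0.2587]
eef_rot: [0.55, -0.446, 0.443, -0.549]
ft_force: [0.1, 0.9, 0.0]
grip_width: -0.0001
```

```bash
python3 look.py w8; python3 ang.py; python3 - <<'E'
import cv2
im=cv2.imread("pics/w8.png"); cv2.imwrite("pics/w8z.png",cv2.resize(im[80:330,130:400],None,fx=2.4,fy=2.4,interpolation=cv2.INTER_CUBIC))
E
```

```text
t 13.1 tcp [ 0.5093 -0.2264  0.2587] yaw z 12.09 F [0.06 0.88 0.01] w -0.0001 q [-0.44  0.29  1.75 -0.    1.1   0.92]
tcp stand mm 13.5 -59.6
t 13.15 tcp [ 0.5094 -0.2265  0.259 ] yaw z 11.79 F [ 0.21 -0.25  0.63] w 0.0001 q [-0.44  0.29  1.75 -0.    1.1   0.93]
red (np.float64(261.8), np.float64(213.3)) 118 r 0.0313 wheel rad from -122.85: 0.77
```

View pics/w8.png

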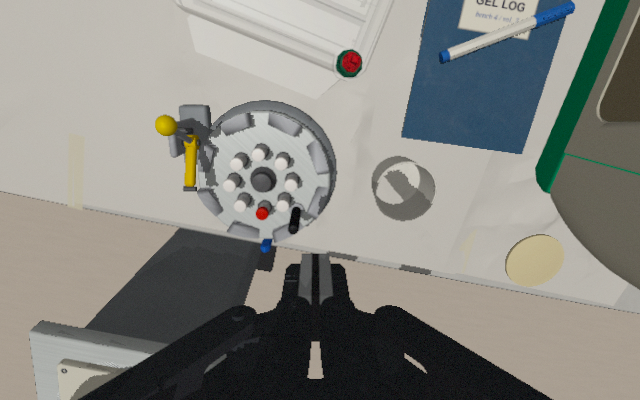

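The red cap at (262,213) now stands at the blue pointer (266,245), and the pawl is still up with the knob at (166,125). I'll do a cap fit to confirm.

View pics/w8z.png

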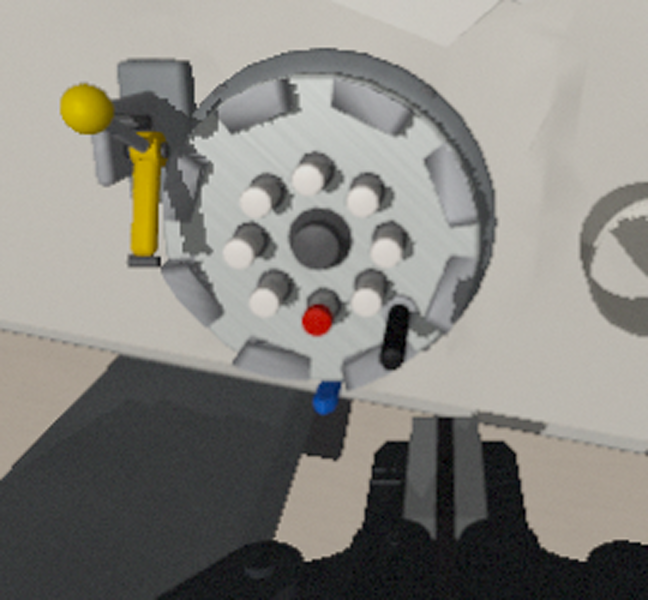

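```bash
python3 - <<'E'
from station import ctrl, eyes
from h import *
from scipy.optimize import least_squares
o,w,P=wrist(ctrl,eyes)
Z=np.array([(309,179),(361,200),(384,251),(366,301),(316,321),(262,303),(237,254),(256,200)])/2.4+[130,80]
Q=onz(w,Z,.066,P)[:,:2]; n=-np.arange(8)*45
def f(p): a=np.radians(p[2]+n); return (Q-p[:2]-.033*np.c_[np.cos(a),np.sin(a)]).ravel()
s=least_squares(f,[.4835,-.171,12]);print(s.x,np.abs(s.fun).max(),"wheel",.7854+np.radians(12.15-s.x[2]))
c=np.array([.4835,-.171]);t=np.radians(12.15);ux=np.array([np.cos(t),np.sin(t)]);uy=np.array([-ux[1],ux[0]])
k=onz(w,np.array([(87,109)])/2.4+[130,80],.117,P)[0];d=(k[:2]-c)*1000;print("knob stand",d@ux,d@uy,k)
E
```

```text
[ 0.48467707 -0.171108   12.01773098] 0.0009671356040644426 wheel 0.7877085298210686
knob stand 69.92635929963774 67.65759663104444 [ 0.53761999 -0.09014041  0.117     ]
```

The wheel is at 0.788 rad and the knob is at its up position. Now I'll go to the +x side of the knob.

Emit:
apply_moves:
  dp:
    - [-9,0,6]
    - [-18,0,13]
    - [-18,0,13]
    - [-18,0,13]
    - [-18,0,13]
    - [-18,0,13]
    - [-18,0,13]
    - [-11,0,8]
    - [0,0,0]
    - [0,0,0]
  twist: [0,0,0,0,0,0,0,0,0,0]
  fingers: [0,0,0,0,0,0,0,0,0,0]

```text
time: 14.08
ee_pos: [0.5741, -0.082, 0.2611]
eef_rot: [0.55, -0.445, 0.445, -0.549]
ft_force: [0.6, 0.1, -0.3]
grip_width: 0.0001
```

Emit:
apply_moves:
  dp:
    - [0,10,0]
    - [0,20,0]
    - [0,20,0]
    - [0,20,0]
    - [0,20,0]
    - [0,20,0]
    - [0,20,0]
    - [0,15,0]
    - [0,8,0]
    - [0,0,0]
  twist: [0,0,0,0,0,0,0,0,0,0]
  fingers: [0,0,0,0,0,0,0,0,0,0]

```text
time: 14.92
ee_pos: [0.5722, -0.0834, 0.1061]
eef_rot: [0.55, -0.447, 0.445, -0.548]
ft_force: [1.1, -0.5, 0.4]
grip_width: -0.0002
```

```bash
python3 look.py w9
```

```text
t 14.92 tcp [ 0.5722 -0.0834  0.1061] yaw z 11.82 F [ 1.05 -0.48  0.43] w -0.0002 q [-0.17  0.53  1.81 -0.    0.81  1.2 ]
tcp stand mm 105.2 67.0
```

View pics/w9.png

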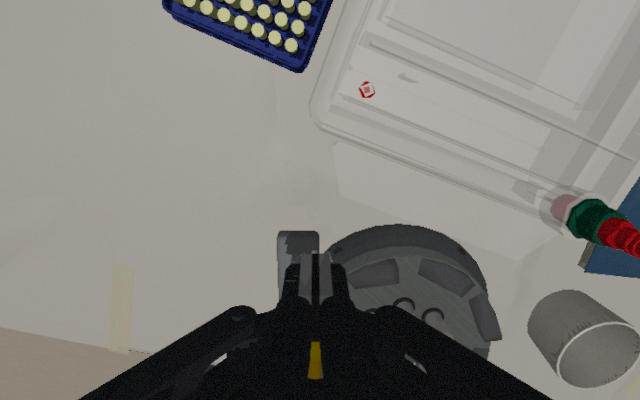

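The fingers are behind (on the +x side of) the knob, with the pawl arm visible at (315,360). I'll push the knob back in -x.

Emit:
apply_moves:
  dp:
    - [0,0,-4]
    - [0,0,-4]
    - [0,0,-4]
    - [0,0,-4]
    - [0,0,-4]
    - [0,0,-4]
    - [0,0,-4]
    - [0,0,-4]
    - [0,0,-4]
    - [0,0,-4]
    - [0,0,-4]
    - [0,0,-4]
    - [0,0,-4]
    - [0,0,-2]
    - [0,0,0]
    - [0,0,0]
  twist: [0,0,0,0,0,0,0,0,0,0,0,0,0,0,0,0]
  fingers: [0,0,0,0,0,0,0,0,0,0,0,0,0,0,0,0]

```text
time: 16.3
ee_pos: [0.5213, -0.094, 0.1084]
eef_rot: [-0.549, 0.445, -0.446, 0.549]
ft_force: [-0.6, -1.0, 0.2]
grip_width: -0.0001
```

Emit:
apply_moves:
  dp:
    - [0,0,5]
    - [0,0,15]
    - [0,0,20]
    - [0,-20,10]
    - [0,-30,0]
    - [0,-30,0]
    - [0,-30,0]
    - [0,-30,0]
    - [0,-15,0]
    - [0,0,-20]
    - [0,0,-30]
    - [0,0,-30]
    - [0,0,-30]
    - [0,0,-20]
    - [0,0,0]
    - [0,0,0]
  twist: [0,0,0,0,0,0,0,0,0,0,0,0,0,0,0,0]
  fingers: [0,0,0,0,0,0,0,0,0,0,0,0,0,0,0,0]

```text
time: 17.63
ee_pos: [0.443, -0.1106, 0.2638]
eef_rot: [-0.549, 0.445, -0.446, 0.549]
ft_force: [-0.0, 0.4, -0.2]
grip_width: 0.0002
```

```bash
python3 look.py w10; python3 ang.py;python3 - <<'E'
import cv2
im=cv2.imread("pics/w10.png"); cv2.imwrite("pics/w10z.png",cv2.resize(im[80:260,260:480],None,fx=3.3,fy=3.3,interpolation=cv2.INTER_CUBIC))
E
```

```text
t 17.63 tcp [ 0.443  -0.1106  0.2638] yaw z 11.84 F [-0.04  0.42 -0.18] w 0.0002 q [-0.27  0.13  1.96  0.    1.06  1.09]
tcp stand mm -26.9 67.6
t 17.68 tcp [ 0.4439 -0.1105  0.2639] yaw z 11.87 F [ 0.37 -0.26 -0.57] w -0.0001 q [-0.27  0.13  1.96  0.    1.06  1.09]
red (np.float64(377.2), np.float64(177.9)) 131 r 0.0318 wheel rad from -122.85: 0.806
```

View pics/w10.png

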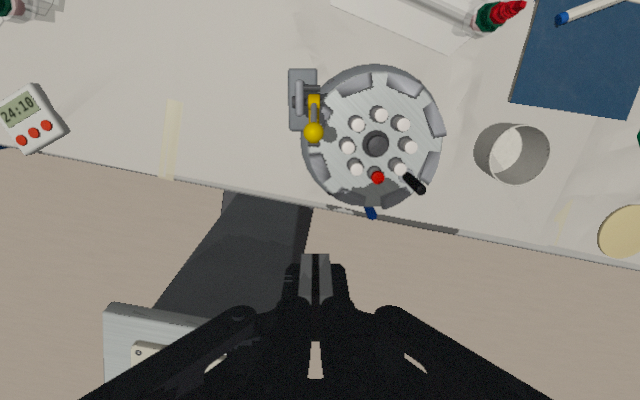

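View pics/w10z.png

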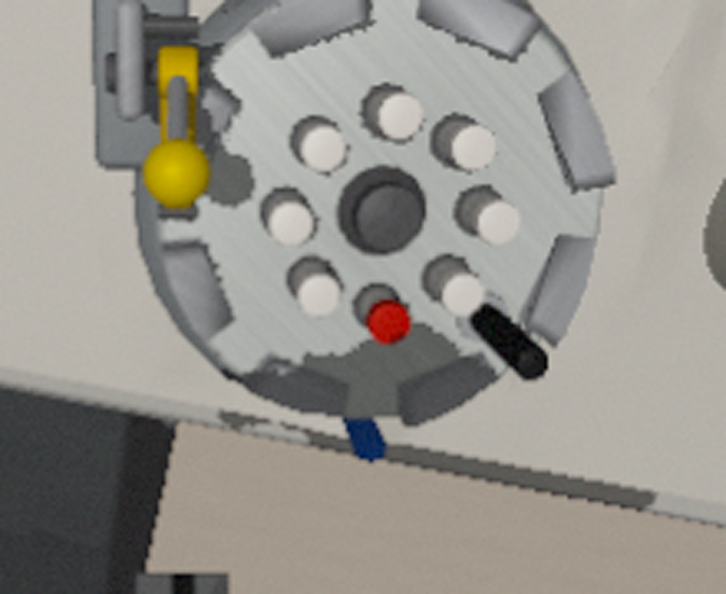

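The pawl is down as in the first view, with the knob at (313.6,132.7) and the red cap at the pointer. I'll check the knob position and wheel numerically.

```bash
python3 - <<'E'
from station import ctrl, eyes
from h import *
from scipy.optimize import least_squares
o,w,P=wrist(ctrl,eyes)
f0=lambda z:np.array(z,float)/3.3+[260,80]
Q=onz(w,f0([(402,116),(473,148),(498,221),(463,294),(388,323),(319,294),(290,222),(324,147)]),.066,P)[:,:2]; n=-np.arange(8)*45
def f(p): a=np.radians(p[2]+n); return (Q-p[:2]-.033*np.c_[np.cos(a),np.sin(a)]).ravel()
s=least_squares(f,[.4835,-.171,12]);print(s.x,np.abs(s.fun).max(),"wheel",.7854+np.radians(12.15-s.x[2]))
t=np.radians(12.15);ux=np.array([np.cos(t),np.sin(t)]);uy=np.array([-ux[1],ux[0]])
k=onz(w,f0([(177,174)]),.117,P)[0];d=(k[:2]-s.x[:2])*1000;print("knob stand",d@ux,d@uy)
T=eyes.snapshot("top"); cv2.imwrite("pics/top11.png",cv2.resize(T["img"][140:250,130:430],None,fx=2.6,fy=2.6,interpolation=cv2.INTER_CUBIC)[:,:,::-1])
E
```

```text
[ 0.4848064  -0.17065467 12.07059745] 0.00044907955747023817 wheel 0.7867858359550833
knob stand 21.59189270226296 68.40564305631031
```

View pics/top11.png

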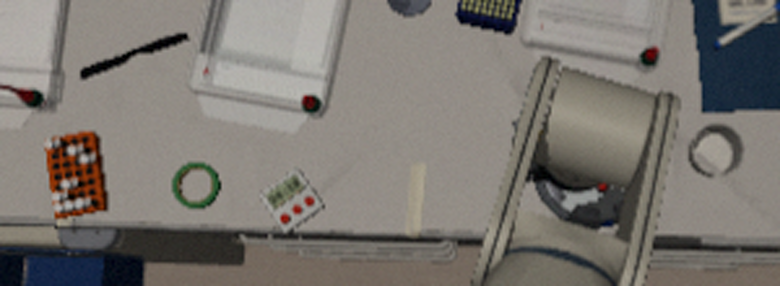

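The wheel reads 0.787 rad and the knob is at stand (21.6, 68.4) mm, within about 0.2 mm of its first pawl-down reading. The rack, tape, timer and cup are where they started. I'm handing in.

```bash
python3 -c "
from station import ctrl,eyes,ticket
print(ticket.sign_off())"
```

```text
the job is handed in; nothing more can be done
None
```

I tipped the pawl up with the shut fingertips, pushed the post back one notch with the side of the fingers, and pushed the knob forward so the pawl dropped in. I handed in at about 18 s of the 64 s allowed; sign-off gave no verdict.

**Last checks:**
- **Wheel:** 0.787 rad by a fit to all eight caps (0.45 mm residual), so the red vial is at the pointer. The red cap alone, a rougher reading, gave 0.806 rad. Both are inside the 0.665–0.905 rad limits.
- **Pawl:** the knob is at (21.6, 68.4) mm in stand axes, against (21.8, 68.5) mm at the start and (22, 69) mm nominal for pawl down.
- **Robot:** the tool was clear of everything at about 0.26 m height, and the wrist force never read more than about 2 N.
- **Bystanders:** the rack, tape, timer and cup looked unmoved in the pictures, but I did not measure them. I did not check the petri dish separately; the arm never went near it.

No check failed. The largest mismatches were about 2 mm, in the pointer's and the raised knob's measured positions, which is the calibration error.

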